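Set the gauge length of a test-piece jig with its knurled wheel

ROBOT

A 7-joint arm with a two-finger parallel gripper is mounted at the origin on the work surface. World frame = base frame: x ahead of the robot, y to its left, z up, the work surface at z = 0. Lengths are in m, angles in degrees, forces in N, time in s.
With the tool pointing down it reaches from about 0.425 to 0.875 m from the base axis. Payload 4.7 kg.
Tool frame: the origin (TCP) lies on the centre line of the jaws, within the pads' length; the fingertips stand env.nose_length ahead of it and the grasp point (between the pads) lies 8 mm behind it (env.nose_length is the distance from the TCP to the fingertips, in m); y points along the fingers, z is the direction in which the jaws open and shut, and the axes are right-handed (so a half turn about y gives the same grasp; the last joint's range is limited). The gripper opens to 87 mm and grips with 3 to 60 N. Pads are 19 mm wide; open, the fingers measure 117 mm over their backs; the gripper's body (75 mm by 190 mm) begins 51 mm behind the grasp point.
Start: joints at [-71.958, 18.392, -4.016, 83.108, 1.295, 78.541, -3.26], TCP at [0.193, 0.621, 0.234] pointing down, gripper open.
Joint ranges: [-163.93, 163.93], [-17.29, 119.83], [-79.2, 71.16], [3.27, 140.29], [-89.18, 269.18], [5.43, 117.66], [-154.24, 154.24]. Speed limits (degrees/s): [147.25, 147.25, 180, 180, 180, 180, 180].

INTERFACE

Orientations are given as [roll, pitch, yaw] about the fixed x, y, z axes, in that order (R = Rz(yaw) Ry(pitch) Rx(roll)).
In Python, from cell import env, read_camera, camera_info, job, models gives the robot as it stands.
- The arm moves only by the tool move_arm, never from a script. Its argument "moves" is a list of rows, each a list of 6 numbers: the shift along the tool's x, y, z in mm, then the turn, a rotation vector about the tool's x, y, z in degrees. In form: [[x, y, z, ax, ay, az], ...]. A call has 1 to 20 rows; each row is the pose to reach, as a shift and turn from the pose commanded when the call began, along the tool's axes at that moment; what a row does not reach only later rows make up. A row lasts 1/12 s, in which the tool goes at most 41.7 mm and 7.16 degrees, less where a joint would pass 70% of its speed; a pose out of reach is approached as far as the arm can. A call with a gripper value outside its range is refused whole. "claw" is the finger opening in mm, from 0 to 87, set as the call begins (left out, the last holds). The fingers move at their own pace and stop on an object; "newtons" is the grip in N (left out, the last holds). Time passes only in rows, so rows that repeat a pose let the fingers close. It gives the time, the measured TCP pose, the force and the opening at its end, in the units of the state.
- env.get_obs(): the state, without advancing time (a new reading comes with each control period).
- read_camera(name): name is "side" or "top"; returns (picture, depth): 400x640x3 uint8, red, green, blue; 400x640 float32, m along the optical axis (not along the pixel's ray), 0 where there is no reading.
- camera_info(name): a dict with "fx", "fy", "cx", "cy" (pixels), "distortion" ([k1, k2, p1, p2, k3] as OpenCV has them; the pictures are not rectified), "R" (3x3) and "t" (3): a world point X has camera coordinates R X + t. Camera axes: x right, y down, z forward; pixel columns grow to the right and rows downward; lengths in m; the calibration is good to about 2 mm. A picture is of the moment at which its call begins. camera_info takes no time and is no camera call.
- job.sign_off(): hands the job in, once; it reports no verdict.
Trained networks look in the newest picture that a camera, given by its name, has taken for a name from the list of things; names that differ only in an ending like _2 or _b are one class to them, and where a whole thing is asked for, a point or a joint stands for the part that bears it (a point fixed in the world has none). Each returns a list of dicts, best first, with "score" (0 to 1); they miss things now and then, are a little off and sometimes report something else, mostly with a low value. They report only what shows in the picture. A call takes as long as a camera call.
- models.spot_in(target, camera): "point" ([x, y, z] in m, in world coordinates, good to about 4 mm: the middle of the surface that is visible of it).
- models.cut_out(target, camera): "mask" (400x640 bool, what is visible of it).
The state is a dict: "time_s": time; "qpos": joint angles; "joint_velocities": joint speeds; "effort": joint torques, N m; "tool_pos": TCP position; "tool_rot": TCP orientation; "force": force on the tool from outside, world axes, zero at the start; "wrist_torque": the same for the moment, N m; "grip_width": finger opening in m.
Only numpy, scipy, OpenCV 4.12 (cv2) and the standard library are available. Lean on these libraries where they do the work, as an engineer would, in place of code of your own. Each camera call takes 0.05 s, during which the arm holds its last target.

TASK

Set the gap of the clamping jig for the next rubber test piece: lay a fingertip on top of the knurled wheel and roll it, in several strokes if needed, until the sliding jaw has closed the gap to the gauge mark, its black index lined up with the red mark on the scale; then let go of the wheel and leave it clear. Work only through the rim of the wheel: do not grip the wheel by its sides, do not push the jaw itself, and do not lift or shift the jars, tins and cup standing around.

Things in the scene. Friction and masses are not known exactly. Their poses are not given: they have to be found in the camera images.
- jig: the jig, bolted to the bench: aluminium base 130 x 300 x 12 mm (x -55..75, y -52..248 mm). Origin on the bench right below the wheel's centre; z up, y along the slide from the wheel towards the fixed jaw. Blue cheeks flank the wheel (outer faces x +-28, y +-36, tops 55 mm high). Grey fixed jaw: 85 mm wide, y 190..226, 72 mm high (screw 78). White scale: x 44..74, top 30 mm high
- wheel_top (a point): topmost point of the knurled wheel when nothing presses on it, 80 mm above the bench, 25 mm above the cheeks; axes as the jig's; this point does not move. Wheel, blue cheeks, rods and sliding jaw stand together on springs: pressed from above they sink straight down up to 8 mm (about 2 N at first, 8 N at the bottom, then hard); the wheel turns at any depth
- wheel_sides: the two brass discs, 42 mm across, on the wheel's side faces (28 mm over both), not to be gripped; origin at the wheel's centre, 52 mm above the bench; turns with the wheel
- wheel: the dark steel wheel, 56 mm across, knurled rim 22 mm wide with four yellow ridges, axle along the jig's x; origin at its centre, turns with it. Turning takes about 2 N at the rim (rim friction about 1); it stays where left. Rolling its top along the jig's +y (towards the jaws) closes the gap: 28 mm of rim (1 rad) moves the jaw 12 mm; rolling back opens it
- jaw (a joint): travel of the sliding jaw, m: 0 fully open (gap 62 mm), growing as the gap closes, end stop at 0.058; it moves only when the wheel is rolled (or the jaw forced)
- jaw_index (a point): tip of the black index on the sliding jaw, 34 mm above the bench over the scale, flush with the jaw's gripping face; axes as the jig's. The grey sliding jaw is 85 mm wide in x, reaches 45 mm back from that face towards the wheel, and is 62 mm high
- mark_tip (a point): tip of the red gauge mark on the scale (red block 18 x 10 x 12 mm, fixed to the scale for this job, set somewhere new each time); axes as the jig's. The index lines up with it when both have the same place along the jig's y. At the start the index is 10 to 46 mm short of it
- jar_amber: bystander, loose, not to be disturbed: amber screw-top jar with black cap, 56 mm across, 85 mm tall; origin at the centre of its underside
- jar_white: bystander, loose, not to be disturbed: white screw-top jar with black cap, 56 mm across, 85 mm tall; origin at the centre of its underside
- jar_grey: bystander, loose, not to be disturbed: grey screw-top jar with black cap, 56 mm across, 85 mm tall; origin at the centre of its underside
- tin_small: bystander, loose, not to be disturbed: steel tin with lid, 64 mm across, 75 mm tall; origin at the centre of its underside
- tin_mid: bystander, loose, not to be disturbed: steel tin with lid, 76 mm across, 100 mm tall; origin at the centre of its underside
- cup: bystander, loose, not to be disturbed: clay-coloured open cup, 70 mm across the rim, 95 mm tall; origin at the centre of its underside

How it is judged:
By the outcome, as a careful person would: the job done as asked, in the order asked, and still so for the second after the job is handed in, with the robot touching nothing.
It also fails if it takes over 54 s, if anything falls off the work surface, if the arm or the gripper's body presses on something with over 40 N, if the wrist force passes 120 N, or if a joint passes its speed limit or range.

## Working session

There is one attempt and no reset: what is moved stays moved. The work goes in short steps, Python scripts to look and compute and a tool call to move; the robot and the scene stay as the last step left them, time stands still between calls to the robot, and variables do not carry over. Pictures are saved under pics/ and viewed, and the job is handed in when it is done.

Besides the shell and the picture viewer there is one more tool, called as a command line: name --pt "numbers of a row" for each row, then --argument value for the rest. move_arm: Moves the arm, as the interface text tells. Its arguments: {"type":"object","properties":{"moves":{"type":"array","items":{"type":"array","items":{"type":"number"}}},"claw":{"type":"number"},"newtons":{"type":"number"}},"required":["moves"]}

```bash
ls; mkdir -p pics; python3 - <<'E'
from cell import env, read_camera, camera_info, job, models
import cv2, numpy as np
for n in ("side","top"):
    p,d=read_camera(n); cv2.imwrite(f"pics/{n}0.png",p[:,:,::-1]); c=camera_info(n)
    print(n,{k:np.round(c[k],3).tolist() for k in c})
    for t in ("jig","wheel","wheel_sides","jaw_index","mark_tip","wheel_top","jaw"):
        try: print(t,[(np.round(r["point"],4).tolist(),round(r["score"],2)) for r in models.spot_in(t,n)])
        except Exception as e: print(t,e)
o=env.get_obs()
print(env.nose_length,o)
E
```

```text
pics
side {'fx': 512.602, 'fy': 512.602, 'cx': 315.308, 'cy': 198.172, 'distortion': [-0.15, 0.0, 0.0, 0.0, 0.0], 'R': [[0.988, -0.156, -0.015], [-0.131, -0.764, -0.632], [0.087, 0.626, -0.775]], 't': [-0.528, 0.141, 1.103]}
jig [([0.5638, -0.095, 0.0309], 0.84)]
wheel [([0.5189, -0.1751, 0.0768], 0.9)]
wheel_sides [([0.528, -0.1648, 0.06], 0.6), ([0.5639, -0.0581, 0.0605], 0.36)]
jaw_index [([0.5653, -0.0609, 0.0595], 0.87)]
mark_tip [([0.6421, -0.0375, 0.0402], 0.63), ([0.5214, -0.1772, 0.0746], 0.27)]
wheel_top [([0.5596, -0.0947, 0.0318], 0.72)]
jaw [([0.5652, -0.0605, 0.0625], 0.58)]
top {'fx': 435.966, 'fy': 435.966, 'cx': 318.76, 'cy': 196.448, 'distortion': [-0.062, 0.0, 0.0, 0.0, 0.0], 'R': [[-0.001, -1.0, 0.003], [-0.982, 0.001, -0.187], [0.187, -0.003, -0.982]], 't': [0.012, 0.558, 1.055]}
jig [([0.5628, -0.0786, 0.0199], 0.81)]
wheel [([0.5161, -0.1576, 0.0767], 0.65)]
wheel_sides [([0.5097, -0.1572, 0.0644], 0.57)]
jaw_index [([0.5511, -0.0524, 0.0609], 0.98)]
mark_tip []
wheel_top [([0.5627, -0.0777, 0.0262], 0.68)]
jaw [([0.5484, -0.0503, 0.0628], 0.56)]
0.011 {'time_s': 0.8, 'qpos': array([-71.95969295,  18.38906102,  -4.01873271,  83.10504393,
         1.29611309,  78.54222111,  -3.25886704]), 'joint_velocities': array([-0.0081607 ,  0.02274151, -0.08393744, -0.06625468, -0.08752317,
        0.07339995, -0.00445658]), 'effort': array([ 2.01185144e-04, -4.91051996e+01, -4.03109165e-01, -3.12746429e+01,
       -6.37565693e-02,  3.37793177e-02,  3.48162348e-05]), 'tool_pos': array([0.1925779 , 0.62085066, 0.23364137]), 'tool_rot': array([-8.99911218e+01, -2.97321191e-03, -1.72277145e+01]), 'force': array([-0.41048357,  1.22078655, -0.16819205]), 'wrist_torque': array([ 0.05334614,  0.05627045, -0.03167749]), 'grip_width': 0.08721526935733835}
```

View pics/side0.png

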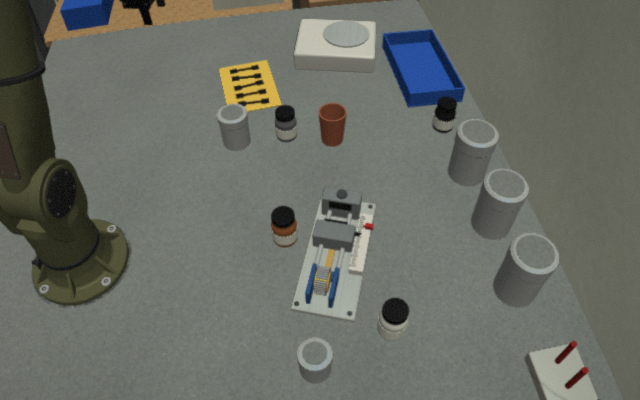

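View pics/top0.png

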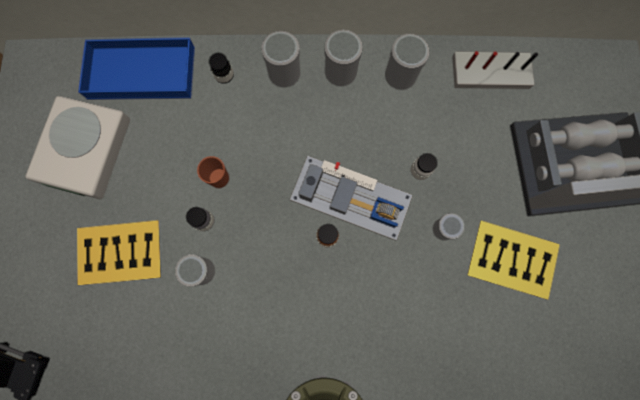

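```bash
cat > h.py <<'E'
from cell import env, read_camera, camera_info, job, models
import cv2, numpy as np
def cam(n):
    c=camera_info(n); K=np.array([[c["fx"],0,c["cx"]],[0,c["fy"],c["cy"]],[0,0,1]]); return K,np.array(c["distortion"]),np.array(c["R"]),np.array(c["t"])
def rays(n,px):
    K,D,R,t=cam(n); u=cv2.undistortPoints(np.asarray(px,float).reshape(-1,1,2),K,D).reshape(-1,2)
    return np.c_[u,np.ones(len(u))]
def onz(n,px,z):
    K,D,R,t=cam(n); d=rays(n,px)@R; C=-R.T@t
    return C+d*((z-C[2])/d[:,2])[:,None]
def cloud(n,d):
    K,D,R,t=cam(n); v,u=np.mgrid[:400,:640]; r=rays(n,np.c_[u.ravel(),v.ravel()])*d.reshape(-1,1)
    return ((r-t)@R).reshape(400,640,3)
def proj(n,X):
    K,D,R,t=cam(n); return cv2.projectPoints(np.asarray(X,float).reshape(-1,1,3),cv2.Rodrigues(R)[0],t,K,D)[0].reshape(-1,2)
E
python3 - <<'E'
from h import *
for n,(x0,y0,x1,y1) in (("side",(260,170,420,390)),("top",(270,140,480,260))):
    p,d=read_camera(n); W=cloud(n,d); np.savez(f"{n}.npz",p=p,d=d,W=W)
    m=models.cut_out("jig",n)[0]["mask"]
    s=W[m]; s=s[(s[:,2]<.022)&(s[:,2]>.004)]
    print(n,m.sum(),len(s),"z med",np.median(s[:,2]),cv2.minAreaRect((s[:,:2]*1000).astype(np.float32)))
    r=cv2.minAreaRect(np.argwhere(m)[:,::-1].astype(np.float32)); print(cv2.boxPoints(r).round(1).tolist())
    c=p[y0:y1,x0:x1,::-1]; cv2.imwrite(f"pics/{n}_c.png",cv2.resize(c,None,fx=800/c.shape[1] if n=="top" else 2.7,fy=800/c.shape[1] if n=="top" else 2.7,interpolation=cv2.INTER_CUBIC))
    for t in ("jar_amber","jar_white","jar_grey","tin_small","tin_mid","cup"):
        print(t,[(np.round(r["point"],3).tolist(),round(r["score"],2)) for r in models.spot_in(t,n)][:3])
E
```

```text
side 7613 3392 z med 0.010748141197010251 ((567.95263671875, -74.08865356445312), (301.492919921875, 130.9957733154297), 68.77458953857422)
[[289.6000061035156, 310.1000061035156], [315.0, 183.0], [379.20001220703125, 195.8000030517578], [353.79998779296875, 323.0]]
jar_amber [([0.459, -0.029, 0.065], 0.8)]
jar_white [([0.638, -0.276, 0.075], 0.81), ([0.56, -0.094, 0.03], 0.61)]
jar_grey [([0.506, 0.299, 0.058], 0.61)]
tin_small [([0.483, -0.329, 0.072], 0.92)]
tin_mid [([0.377, 0.289, 0.081], 0.57)]
cup [([0.618, 0.261, 0.069], 0.97), ([0.373, 0.29, 0.08], 0.49)]
top 5666 2808 z med 0.0125957948153136 ((566.7844848632812, -74.83305358886719), (302.0849609375, 137.04721069335938), 68.685546875)
[[288.70001220703125, 200.0], [307.0, 152.1999969482422], [414.20001220703125, 193.3000030517578], [395.79998779296875, 241.10000610351562]]
jar_amber [([0.454, -0.006, 0.084], 0.94)]
jar_white [([0.633, -0.255, 0.087], 0.79)]
jar_grey [([0.498, 0.309, 0.086], 0.96)]
tin_small [([0.479, -0.309, 0.072], 0.61)]
tin_mid [([0.371, 0.309, 0.1], 0.74), ([0.55, -0.051, 0.062], 0.57)]
cup [([0.625, 0.286, 0.056], 0.55), ([0.632, -0.256, 0.085], 0.32)]
```

View pics/side_c.png

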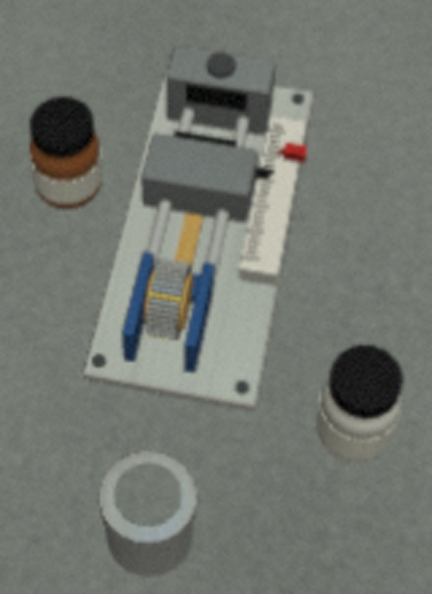

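View pics/top_c.png

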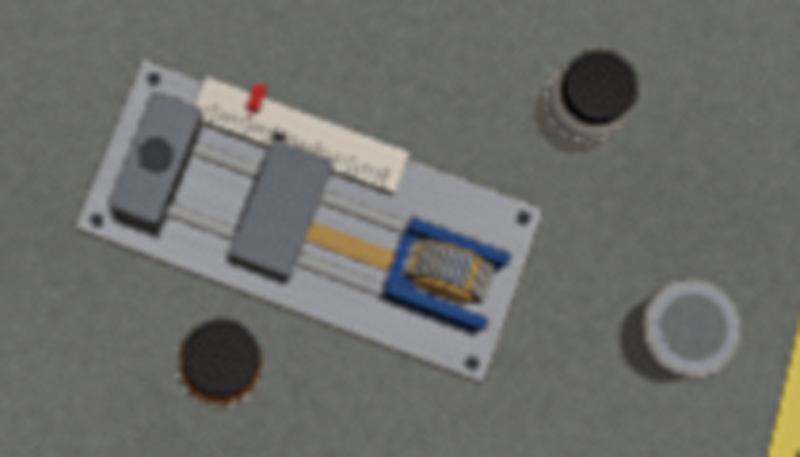

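```bash
python3 - <<'E'
from h import *
from scipy.optimize import least_squares
obs={"side":[((-55,-52),(291.5,309.3)),((75,-52),(354.5,320)),((75,248),(375.8,203.3))],
"top":[((75,248),(307.5,155.7)),((75,-52),(411.7,194.5)),((-55,-52),(397,239.7)),((-55,248),(290.5,199.8))]}
def T(p,X):
    c,s=np.cos(p[2]),np.sin(p[2]); X=np.asarray(X,float)
    return np.c_[p[0]+c*X[:,0]-s*X[:,1],p[1]+s*X[:,0]+c*X[:,1],X[:,2]]
def f(p,ns):
    return np.concatenate([(proj(n,T(p,[(a/1e3,b/1e3,.012) for (a,b),_ in obs[n]]))-np.array([q for _,q in obs[n]])).ravel() for n in ns])
for ns in (["side"],["top"],["side","top"]):
    r=least_squares(f,[.522,-.162,np.radians(-21.3)],args=(ns,),x_scale=[.01,.01,.01]); print(ns,r.x[:2],np.degrees(r.x[2]),np.round(r.fun,1))
p=r.x; np.save("pose.npy",p)
for n in ("side","top"):
    d=np.load(f"{n}.npz"); im=d["p"].astype(int); W=d["W"]
    red=(im[...,0]>110)&(im[...,0]>2*im[...,1])
    ys,xs=np.nonzero(red); k=(abs(xs-350)<80)&(abs(ys-190)<60); ys,xs=ys[k],xs[k]
    c,s=np.cos(p[2]),np.sin(p[2])
    def J(w): w=np.atleast_2d(w)-[p[0],p[1],0]; return np.c_[c*w[:,0]+s*w[:,1],-s*w[:,0]+c*w[:,1],w[:,2]]*1e3
    print(n,"red",len(xs),xs.min(),xs.max(),ys.min(),ys.max(),J(W[ys,xs]).round(0).tolist())
    print(" centroid z.040",J(onz(n,[(xs.mean(),ys.mean())],.040)).round(1))
    for y in (189,172) if n=="side" else ():pass
E
```

```text
['side'] [ 0.52441381 -0.16313998] -20.72786186507235 [-0.7 -0.4  0.8  0.5 -0.1 -0.1]
['top'] [ 0.5198133  -0.16296362] -20.79603296933153 [-0.4 -0.4  1.3 -0.3  0.2  0.5 -1.1  0.1]
['side', 'top'] [ 0.5225301  -0.16325753] -20.587424656406967 [-1.6 -0.2 -0.1  0.6 -1.1 -0.1 -0.5 -1.1  1.3 -1.4  0.3 -0.6 -1.  -0.6]
side red 28 365 372 223 227 [[64.0, 166.0, 41.0], [66.0, 169.0, 38.0], [65.0, 164.0, 40.0], [67.0, 165.0, 40.0], [69.0, 167.0, 38.0], [71.0, 166.0, 39.0], [73.0, 165.0, 41.0], [75.0, 167.0, 40.0], [78.0, 167.0, 40.0], [63.0, 169.0, 29.0], [102.0, -499.0, 936.0], [67.0, 162.0, 40.0], [70.0, 161.0, 43.0], [71.0, 165.0, 37.0], [74.0, 164.0, 39.0], [76.0, 164.0, 40.0], [78.0, 165.0, 39.0], [63.0, 159.0, 40.0], [66.0, 159.0, 40.0], [68.0, 159.0, 42.0], [70.0, 159.0, 41.0], [72.0, 160.0, 41.0], [74.0, 159.0, 43.0], [76.0, 160.0, 42.0], [78.0, 162.0, 40.0], [74.0, 158.0, 40.0], [77.0, 159.0, 40.0], [79.0, 158.0, 42.0]]
 centroid z.040 [[ 71.1 162.7  40. ]]
top red 20 335 339 162 168 [[76.0, 164.0, 43.0], [77.0, 162.0, 41.0], [72.0, 166.0, 43.0], [73.0, 163.0, 42.0], [74.0, 161.0, 42.0], [75.0, 158.0, 42.0], [69.0, 165.0, 44.0], [71.0, 162.0, 41.0], [72.0, 160.0, 42.0], [74.0, 158.0, 37.0], [67.0, 164.0, 43.0], [67.0, 161.0, 46.0], [69.0, 159.0, 41.0], [65.0, 163.0, 42.0], [65.0, 160.0, 46.0], [61.0, 164.0, 42.0], [63.0, 162.0, 39.0], [63.0, 159.0, 44.0], [60.0, 161.0, 43.0], [60.0, 158.0, 45.0]]
 centroid z.040 [[ 69.3 161.6  40. ]]
```

```bash
cat >> h.py <<'E'
POSE={"side":(0.5244138,-0.16314,np.radians(-20.75)),"top":(0.5198133,-0.1629636,np.radians(-20.75))}
def J(p,w):
    c,s=np.cos(p[2]),np.sin(p[2]); w=np.atleast_2d(w)-[p[0],p[1],0]; return np.c_[c*w[:,0]+s*w[:,1],-s*w[:,0]+c*w[:,1],w[:,2]]*1e3
def Wd(p,X):
    c,s=np.cos(p[2]),np.sin(p[2]); X=np.atleast_2d(np.asarray(X,float))/1e3
    return np.c_[p[0]+c*X[:,0]-s*X[:,1],p[1]+s*X[:,0]+c*X[:,1],X[:,2]]
def rect(n,p,z,x0=-60,x1=90,y0=-60,y1=255,s=2.5):
    # ortho-rectified jig plane at height z (mm), y to the right, x up
    ys=np.arange(y0,y1,1/s); xs=np.arange(x1,x0,-1/s)
    Y,X=np.meshgrid(ys,xs); q=proj(n,Wd(POSE[n],np.c_[X.ravel(),Y.ravel(),np.full(X.size,z)])).astype(np.float32).reshape(*X.shape,2)
    return cv2.remap(p[:,:,::-1].copy(),q[...,0],q[...,1],cv2.INTER_CUBIC)
E
python3 - <<'E'
from h import *
for n in ("side","top"):
    d=np.load(f"{n}.npz")
    W=J(POSE[n],d["W"].reshape(-1,3))
    k=(abs(W[:,0])<38)&(W[:,2]>58)&(W[:,2]<68)&(W[:,1]>45)&(W[:,1]<180); print(n,"jawtop y",np.percentile(W[k,1],[1,5,50,95,99]).round(1),np.median(W[k,2]),np.percentile(W[k,0],[1,99]))
    k=(abs(W[:,0])<38)&(W[:,2]>68)&(W[:,2]<85)&(W[:,1]>150)&(W[:,1]<250); print(n,"fixed y",np.percentile(W[k,1],[1,5,50,95,99]).round(1),np.median(W[k,2]),np.percentile(W[k,0],[1,99]))
    k=(abs(W[:,0])<20)&(W[:,2]>65)&(abs(W[:,1])<40);print("wheel",np.mean(W[k],0),W[k,2].max(),np.percentile(W[k],[2,98],axis=0))
    im=rect(n,d["p"],34,30,90,80,220,5.5); 
    for i in range(0,140,10): cv2.line(im,(int(i*5.5),0),(int(i*5.5),8 if i%50 else 20),(0,255,0),1)
    cv2.imwrite(f"pics/{n}_r.png",im)
a,b=[cv2.imread(f"pics/{n}_r.png") for n in ("side","top")]; cv2.imwrite("pics/r.png",np.vstack([a,b])[:600,:800])
E
```

```text
side jawtop y [ 96.5  98.8 120.4 141.3 143.2] 60.46635106236153 [-37.09532006  37.26885362]
side fixed y [189.7 192.  206.4 223.5 226.1] 71.01552128793621 [-37.12335454  37.03990524]
wheel [-1.26391665 -3.12122033 74.60252159] 83.16380985323723 [[-15.21484024 -23.42865536  65.51788891]
 [ 11.57354775  23.82720473  82.166526  ]]
top jawtop y [ 98.9 101.  120.9 140.8 142.7] 62.46172890431569 [-36.99072723  36.87392148]
top fixed y [191.  193.  209.1 225.9 227.7] 72.71212986678817 [-37.35023403  37.37007377]
wheel [-2.25409548  2.5548104  75.03972782] 84.77000882576537 [[-14.88369623 -22.80693503  65.50389825]
 [ 12.94357537  26.04237524  83.01208531]]
```

View pics/r.png

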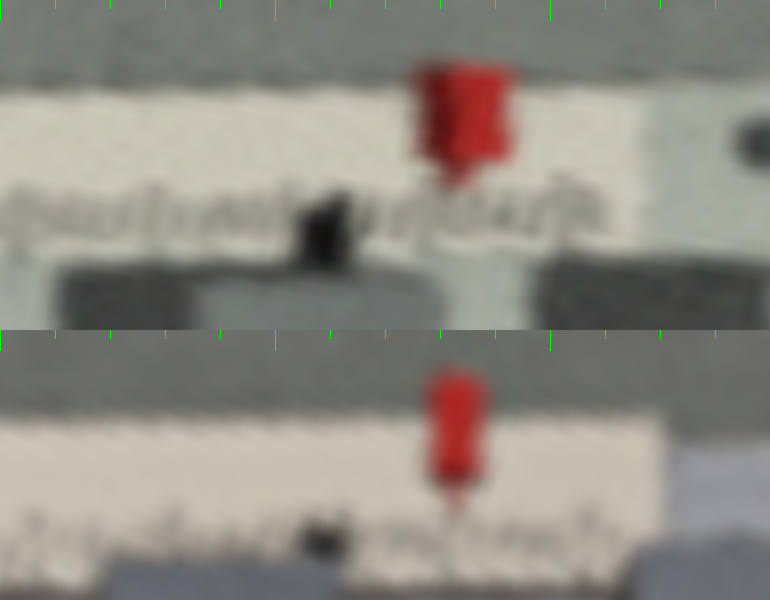

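```bash
cat >> h.py <<'E'
from scipy.spatial.transform import Rotation as Ro
JP=(0.522,-0.163,np.radians(-20.75))
def st():
    o=env.get_obs(); R=Ro.from_euler("xyz",o["tool_rot"],degrees=True)
    print("t",round(o["time_s"],2),"jigTCP",J(JP,o["tool_pos"]).round(1),"rot",o["tool_rot"].round(2),"F",o["force"].round(2),"g",o["grip_width"],"q",o["qpos"].round(0))
    return o,R
def to(jx,jy,jz,world=None):
    o,R=st(); w=Wd(JP,[jx,jy,jz])[0] if world is None else np.array(world)
    d=R.inv().apply(w-o["tool_pos"])*1e3
    G=Ro.from_euler("xyz",[-90,0,-20.75],degrees=True); print(d.round(1),(R.inv()*G).as_rotvec(degrees=True).round(2))
E
python3 - <<'E'
from h import *
to(0,0,0,[.36,.50,.234]);to(0,0,0,[.55,.25,.234]); to(0,-12,150)
E
```

```text
t 1.6 jigTCP [[-585.7  616.3  233.6]] rot [-90.    -0.   -17.23] F [-0.4   0.19 -0.26] g 0.08715230828050789 q [-72.  18.  -4.  83.   1.  79.  -3.]
[195.7  -0.4 -65.8] [-0.    3.52  0.  ]
t 1.6 jigTCP [[-585.7  616.3  233.6]] rot [-90.    -0.   -17.23] F [-0.4   0.19 -0.26] g 0.08715230828050789 q [-72.  18.  -4.  83.   1.  79.  -3.]
[ 4.512e+02 -4.000e-01 -2.483e+02] [-0.    3.52  0.  ]
t 1.6 jigTCP [[-585.7  616.3  233.6]] rot [-90.    -0.   -17.23] F [-0.4   0.19 -0.26] g 0.08715230828050789 q [-72.  18.  -4.  83.   1.  79.  -3.]
[ 546.1   83.6 -663. ] [-0.    3.52  0.  ]
```

move_arm --pt "40 0 -13 0 3.5 0" --pt "80 0 -27 0 3.5 0" --pt "118 0 -40 0 3.5 0" --pt "157 0 -53 0 3.5 0" --pt "196 0 -66 0 3.5 0" --pt "230 0 -90 0 3.5 0" --pt "264 0 -114 0 3.5 0" --pt "298 0 -138 0 3.5 0" --pt "332 0 -162 0 3.5 0" --pt "366 0 -187 0 3.5 0" --pt "400 0 -211 0 3.5 0" --pt "434 0 -236 0 3.5 0" --pt "451 0 -260 0 3.5 0" --pt "462 0 -300 0 3.5 0" --pt "471 0 -340 0 3.5 0" --pt "480 0 -380 0 3.5 0" --pt "489 0 -420 0 3.5 0" --pt "498 0 -455 0 3.5 0" --pt "498 0 -455 0 3.5 0" --pt "498 0 -455 0 3.5 0" --claw 0 --newtons 20

```text
time_s: 3.27
tool_pos: [0.5335, 0.0358, 0.2341]
tool_rot: [-90.0, -0.0, -21.1]
force: [-0.2, 1.4, -0.9]
grip_width: 0.0003
```

```bash
python3 - <<'E'
from h import *
to(0,-12,130)
E
```

```text
t 3.27 jigTCP [[-59.7 190.  234.1]] rot [-8.995e+01 -5.000e-02 -2.106e+01] F [-0.21  1.36 -0.87] g 0.0003466314629159643 q [-27.   4.  22. 100.  -2.  76.  64.]
[  60.7  104.  -201.8] [-0.05 -0.31  0.05]
```

move_arm --pt "12 0 -40 0 0 0" --pt "24 0 -80 0 0 0" --pt "36 0 -120 0 0 0" --pt "48 0 -160 0 0 0" --pt "60 0 -200 0 0 0" --pt "61 0 -202 0 0 0" --pt "61 40 -202 0 0 0" --pt "61 80 -202 0 0 0" --pt "61 104 -202 0 0 0" --pt "61 104 -202 0 0 0" --pt "61 104 -202 0 0 0"

```text
time_s: 4.18
tool_pos: [0.5189, -0.1701, 0.1288]
tool_rot: [-90.0, 0.1, -20.6]
force: [-0.4, -0.6, 1.3]
grip_width: 0.0006
```

```bash
python3 - <<'E'
from h import *
to(0,-12,95)
for n,(x0,y0,x1,y1) in (("side",(220,120,420,370)),("top",(340,140,460,260))):
    p,d=read_camera(n); c=p[y0:y1,x0:x1,::-1]; cv2.imwrite(f"pics/{n}_1.png",cv2.resize(c,None,fx=2.3 if n=="side" else 4,fy=2.3 if n=="side" else 4,interpolation=cv2.INTER_CUBIC))
E
```

```text
t 4.18 jigTCP [[ -0.4  -7.8 128.8]] rot [-90.03   0.14 -20.62] F [-0.35 -0.59  1.26] g 0.0006267338801942194 q [-13.  11.  32. 106.  -6.  64.  90.]
[ 0.4 33.8 -4.2] [ 0.03  0.13 -0.14]
```

View pics/side_1.png

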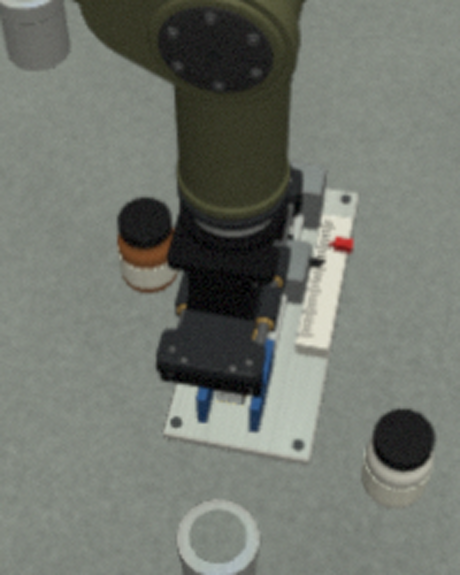

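View pics/top_1.png

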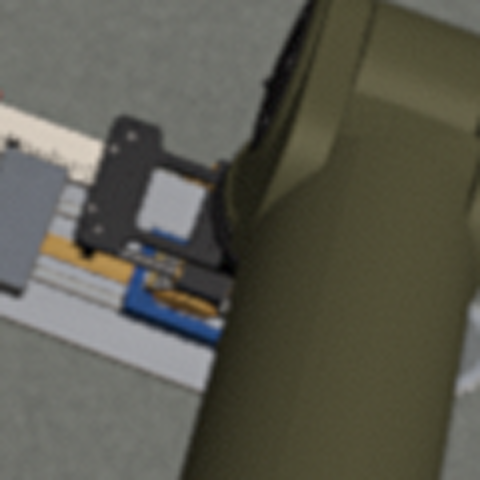

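move_arm --pt "0 20 0 0 0 0" --pt "0 35 0 0 0 0" --pt "0 38 0 0 0 0" --pt "0 38 0 0 0 0" --pt "0 38 0 0 0 0" --pt "0 38 0 0 0 0"

```text
time_s: 4.78
tool_pos: [0.5203, -0.172, 0.0933]
tool_rot: [-90.0, -0.2, -20.7]
force: [0.1, 0.4, -0.5]
grip_width: 0.0005
```

```bash
python3 - <<'E'
from h import *
to(0,-12,87)
E
```

```text
t 4.78 jigTCP [[ 1.6 -9.  93.3]] rot [-89.96  -0.17 -20.72] F [ 0.14  0.36 -0.46] g 0.0005037465202871309 q [-12.  14.  32. 108.  -8.  60.  92.]
[-1.7  6.3 -3. ] [-0.04  0.03  0.17]
```

move_arm --pt "-1 3 -3 0 0 0" --pt "-1 6 -3 0 0 0" --pt "-1 7 -3 0 0 0" --pt "-1 7 -3 0 0 0" --pt "-1 7 -3 0 0 0"

```text
time_s: 5.2
tool_pos: [0.5183, -0.1749, 0.0856]
tool_rot: [-90.0, -0.2, -20.7]
force: [1.7, -0.7, 4.8]
grip_width: 0.0004
```

```bash
python3 - <<'E'
from h import *
to(0,-12,87)
E
```

```text
t 5.2 jigTCP [[  0.8 -12.5  85.6]] rot [-89.99  -0.18 -20.75] F [ 1.73 -0.67  4.8 ] g 0.0004365912551872535 q [-12.  14.  32. 109.  -9.  59.  92.]
[-0.8 -1.4  0.5] [-0.01  0.    0.18]
```

move_arm --pt "0 0 3 0 0 0" --pt "0 0 6 0 0 0" --pt "0 0 9 0 0 0" --pt "0 0 12 0 0 0" --pt "0 0 15 0 0 0" --pt "0 0 18 0 0 0" --pt "0 0 21 0 0 0" --pt "0 0 23 0 0 0" --pt "0 0 23 0 0 0" --pt "0 0 23 0 0 0"

```text
time_s: 6.03
tool_pos: [0.5264, -0.1534, 0.0856]
tool_rot: [-90.0, -0.2, -20.7]
force: [1.4, -0.6, 4.6]
grip_width: 0.0005
```

```bash
cat > look.py <<'E'
from h import *
import sys
k=sys.argv[1]; st(); p,d=read_camera("side"); im=rect("side",p,34,30,90,80,220,5.5)
for i in range(0,140,10): cv2.line(im,(int(i*5.5),0),(int(i*5.5),8 if i%50 else 20),(0,255,0),1)
c=cv2.resize(p[120:370,220:420,::-1],None,fx=1.0,fy=1.0)
cv2.imwrite(f"pics/l{k}.png",np.vstack([im,np.pad(c,((0,0),(0,im.shape[1]-c.shape[1]),(0,0)))])[:600])
E
python3 look.py 1
```

```text
t 6.03 jigTCP [[ 0.8 10.6 85.6]] rot [-89.99  -0.17 -20.74] F [ 1.37 -0.64  4.65] g 0.0004550052519989859 q [-14.  14.  31. 109.  -8.  59.  90.]
```

View pics/l1.png

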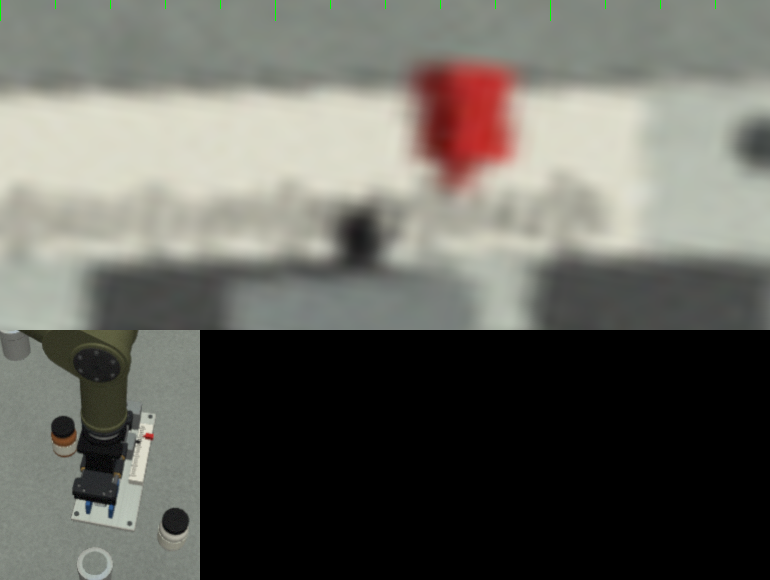

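move_arm --pt "0 -10 0 0 0 0" --pt "0 -25 0 0 0 0" --pt "0 -25 -11 0 0 0" --pt "0 -25 -23 0 0 0" --pt "0 -25 -23 0 0 0" --pt "0 -25 -23 0 0 0"

```text
time_s: 6.58
tool_pos: [0.5155, -0.1756, 0.1087]
tool_rot: [-90.0, 0.1, -20.9]
force: [-0.0, 0.6, 0.1]
grip_width: 0.0006
```

```bash
python3 look.py 2
```

```text
t 6.58 jigTCP [[ -1.6 -14.1 108.7]] rot [-90.03   0.1  -20.91] F [-0.03  0.57  0.07] g 0.000607445858550076 q [-13.  12.  32. 108.  -7.  62.  91.]
```

View pics/l2.png

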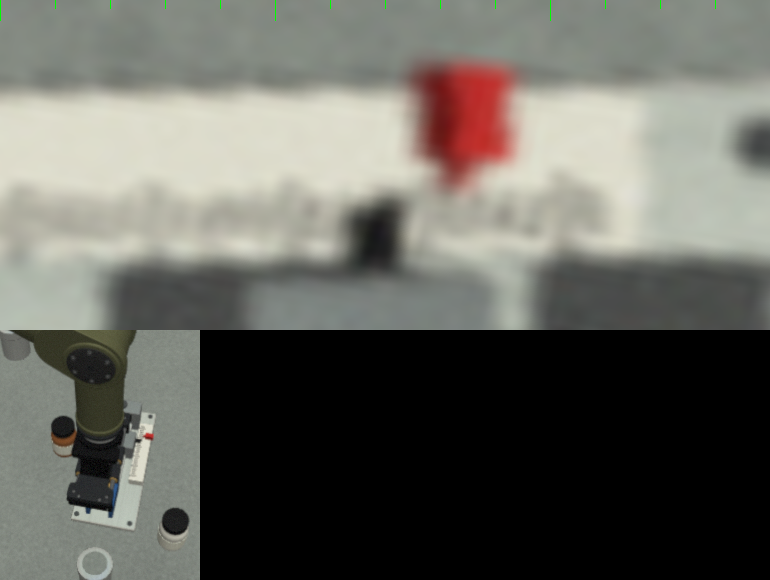

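move_arm --pt "0 15 0 0 0 0" --pt "0 25 0 0 0 0" --pt "0 25 0 0 0 0" --pt "0 25 0 0 0 0" --pt "0 25 3 0 0 0" --pt "0 25 6 0 0 0" --pt "0 25 9 0 0 0" --pt "0 25 12 0 0 0" --pt "0 25 15 0 0 0" --pt "0 25 18 0 0 0" --pt "0 25 21 0 0 0" --pt "0 25 22 0 0 0" --pt "0 25 22 0 0 0" --pt "0 25 22 0 0 0" --pt "0 15 22 0 0 0" --pt "0 0 22 0 0 0" --pt "0 0 0 0 0 0" --pt "0 0 0 0 0 0" --pt "0 0 0 0 0 0"

```text
time_s: 8.22
tool_pos: [0.5161, -0.175, 0.1097]
tool_rot: [-90.0, 0.1, -20.9]
force: [1.6, 0.7, -0.3]
grip_width: 0.0005
```

```bash
python3 look.py 3
```

```text
t 8.22 jigTCP [[ -1.3 -13.3 109.7]] rot [-9.000e+01  6.000e-02 -2.087e+01] F [ 1.6   0.72 -0.33] g 0.0005234396046280825 q [-13.  12.  32. 108.  -7.  62.  91.]
```

View pics/l3.png

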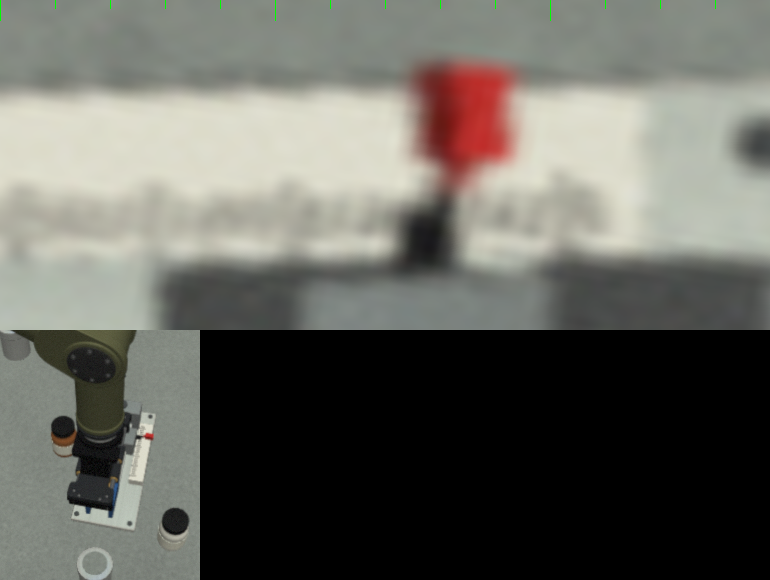

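```bash
cat > fine.py <<'E'
from h import *
import sys
k=sys.argv[1]; out=[]
for n in ("side","top"):
    P=np.mean([read_camera(n)[0].astype(float) for _ in range(8)],0).astype(np.uint8)
    np.save(f"fine_{n}_{k}.npy",P)
    im=rect(n,P,34,36,66,140,180,20)
    for i in range(0,40,2): cv2.line(im,(int(i*20),0),(int(i*20),8 if i%10 else 20),(0,255,0),1)
    out.append(im[:300])
cv2.imwrite(f"pics/f{k}.png",np.vstack(out)[:,:800])
E
python3 fine.py 1
```

```text
(no output)
```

View pics/f1.png

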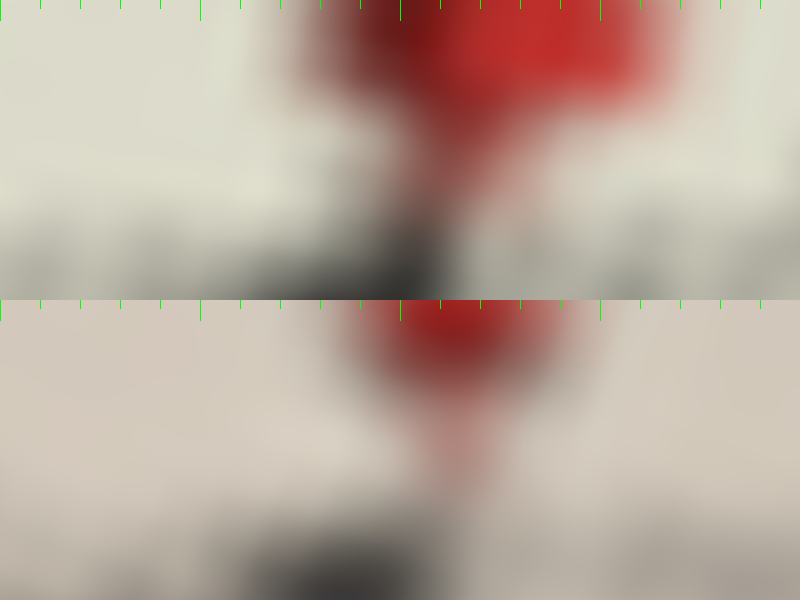

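```bash
python3 - <<'E'
from h import *
out=[]
for n in ("side","top"):
    P=np.load(f"{n}.npz")["p"]; im=rect(n,P,34,36,66,125,165,20)
    for i in range(0,40,1): cv2.line(im,(int(i*20),0),(int(i*20),8 if i%5 else 20),(0,255,0),1)
    out.append(im[200:500]); out[-1][:8]=im[:8]
cv2.imwrite("pics/f0.png",np.vstack(out)[:,:800])
out=[]
for n in ("side","top"):
    P=np.load(f"fine_{n}_1.npy"); im=rect(n,P,34,36,66,140,180,20)
    for i in range(0,40,1): cv2.line(im,(int(i*20),0),(int(i*20),8 if i%5 else 20),(0,255,0),1)
    out.append(im[200:500]); out[-1][:8]=im[:8]
cv2.imwrite("pics/f1b.png",np.vstack(out)[:,:800])
E
```

```text
(no output)
```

View pics/f0.png

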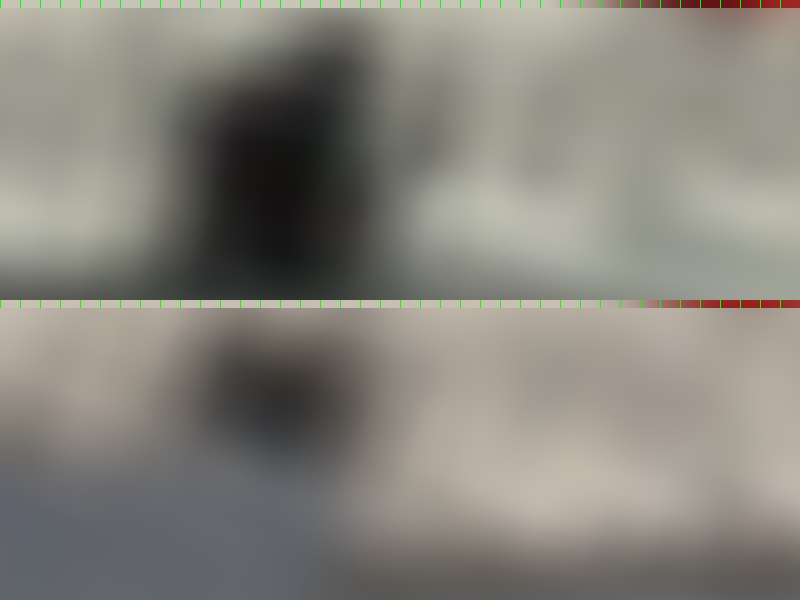

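View pics/f1b.png

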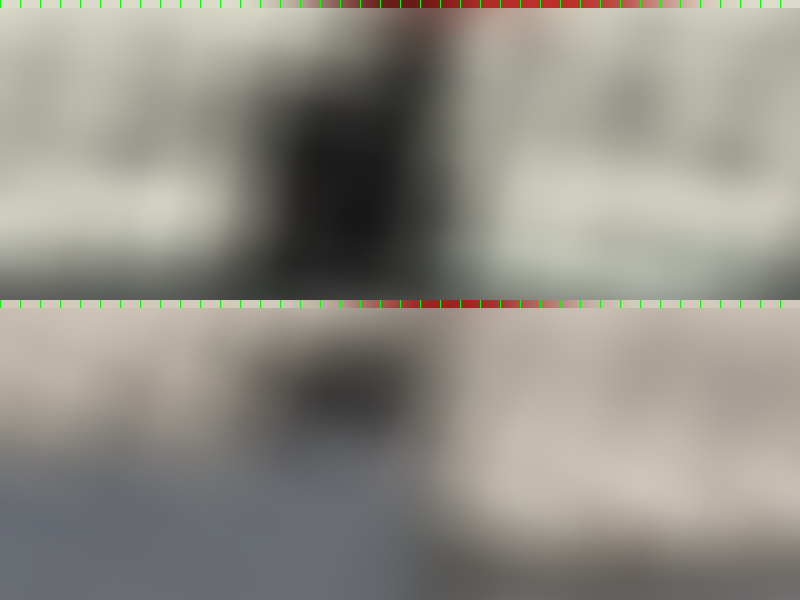

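```bash
cat > meas.py <<'E'
from h import *
import sys
from scipy.ndimage import gaussian_filter1d
k=sys.argv[1]
for n in ("side","top"):
    P=np.load(f"fine_{n}_{k}.npy")
    xr=(10,38)
    for nm,z,y0,y1 in (("jaw62",62,90,185),("fixed72",72,178,240)):
        im=rect(n,P,z,xr[0],xr[1],y0,y1,10).astype(float).mean(2)
        pr=im.mean(0); g=gaussian_filter1d(pr,6,order=1)
        pk=[i for i in range(3,len(g)-3) if abs(g[i])==abs(g[i-3:i+4]).max() and abs(g[i])>.25]
        print(n,nm,[(round(y0+i/10,1),round(g[i],2)) for i in pk])
    for z in (34,36,42):
      im=rect(n,P,z,45,85,140,185,10).astype(float)
      R=np.clip(im[...,2]-.5*(im[...,0]+im[...,1])-15,0,None)
      X=85-np.arange(R.shape[0])/10; Y=140+np.arange(R.shape[1])/10
      cen=[(round(x,0),round(float((R[i]*Y).sum()/R[i].sum()),2),round(R[i].sum()/1e3,1)) for i,x in enumerate(X) if i%20==0 and R[i].sum()>600]
      print(n,"red z",z,cen)
E
python3 meas.py 1
```

```text
side jaw62 [(91.1, np.float64(-0.49)), (114.6, np.float64(0.6)), (145.5, np.float64(-0.33)), (158.8, np.float64(-0.32)), (170.2, np.float64(-0.26))]
side fixed72 [(191.0, np.float64(1.08))]
side red z 34 [(np.float64(79.0), 165.19, np.float64(2.1)), (np.float64(77.0), 165.71, np.float64(11.3)), (np.float64(75.0), 165.6, np.float64(16.8)), (np.float64(73.0), 165.42, np.float64(15.9)), (np.float64(71.0), 165.41, np.float64(14.9)), (np.float64(69.0), 165.54, np.float64(14.7)), (np.float64(67.0), 165.61, np.float64(15.4)), (np.float64(65.0), 165.72, np.float64(16.3)), (np.float64(63.0), 165.83, np.float64(16.3)), (np.float64(61.0), 165.56, np.float64(10.6)), (np.float64(59.0), 164.2, np.float64(4.6)), (np.float64(57.0), 163.28, np.float64(2.7)), (np.float64(55.0), 163.31, np.float64(0.8))]
side red z 36 [(np.float64(79.0), 163.7, np.float64(2.2)), (np.float64(77.0), 164.23, np.float64(11.5)), (np.float64(75.0), 164.13, np.float64(16.8)), (np.float64(73.0), 163.95, np.float64(15.8)), (np.float64(71.0), 163.94, np.float64(14.9)), (np.float64(69.0), 164.07, np.float64(14.7)), (np.float64(67
[... 2308 characters left out ...]
(2.0)), (np.float64(57.0), 162.59, np.float64(1.4))]
top red z 42 [(np.float64(81.0), 162.09, np.float64(0.9)), (np.float64(79.0), 162.57, np.float64(5.7)), (np.float64(77.0), 162.71, np.float64(9.9)), (np.float64(75.0), 162.67, np.float64(11.1)), (np.float64(73.0), 162.67, np.float64(10.7)), (np.float64(71.0), 162.7, np.float64(10.2)), (np.float64(69.0), 162.61, np.float64(10.0)), (np.float64(67.0), 162.43, np.float64(10.2)), (np.float64(65.0), 162.45, np.float64(10.2)), (np.float64(63.0), 162.66, np.float64(8.7)), (np.float64(61.0), 162.5, np.float64(4.9)), (np.float64(59.0), 162.07, np.float64(2.5)), (np.float64(57.0), 162.11, np.float64(1.9)), (np.float64(55.0), 162.38, np.float64(1.2))]
```

```bash
python3 - <<'E'
from h import *
print([J(POSE[n],-cam(n)[2].T@cam(n)[3]).round(0) for n in ("side","top")])
P=np.load("fine_top_1.npy"); im=rect("top",P,62,-50,80,90,240,5)
for i in range(0,150,5): cv2.line(im,(i*5,0),(i*5,8 if i%10 else 16),(0,255,0),1)
cv2.imwrite("pics/t62.png",im[:600])
E
```

```text
[array([[ 102., -499.,  936.]]), array([[-221.,  107., 1141.]])]
```

View pics/t62.png

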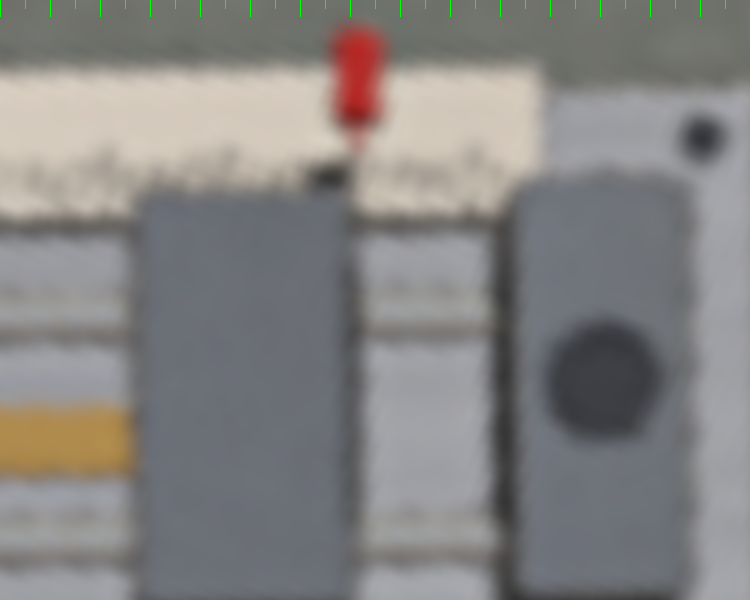

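```bash
python3 - <<'E'
from h import *
from scipy.ndimage import gaussian_filter1d
def edges(n,P,z,xa,xb,ya,yb,ax,s=3,th=.3):
    im=rect(n,P,z,xa,xb,ya,yb,10).astype(float).mean(2)
    pr=im.mean(0) if ax=="y" else im.mean(1)
    g=gaussian_filter1d(pr,s,order=1)
    return [(round(float(ya+i/10 if ax=="y" else xb-i/10),1),round(float(g[i]),2)) for i in range(5,len(g)-5) if abs(g[i])==abs(g[i-5:i+6]).max() and abs(g[i])>th]
P=np.load("top.npz")["p"]; Q=np.load("fine_top_1.npy")
for x in ((-45,-10),(0,30),(40,70)): print("y-52",x,edges("top",P,12,*x,-62,-42,"y")," y248",edges("top",Q,12,*x,238,258,"y"))
for y in ((-40,0),(0,60),(60,120),(130,190),(200,240)): print("x-55",y,edges("top",P,12,-65,-45,*y,"x"),"x75",edges("top",P,12,65,85,*y,"x"))
print("scale ends",edges("top",P,30,60,72,20,60,"y"),edges("top",Q,30,60,72,185,215,"y"))
for nm,I in (("init",P),("now",Q)):
  for x in ((-35,-25),(-12,12),(25,38)):
    print(nm,x,"jaw",edges("top",I,62,*x,90,125,"y"),edges("top",I,62,*x,130,175,"y"),"fixed",edges("top",I,72,*x,180,235,"y"))
  print("index",edges("top",I,34,46,49,125,175,"y"),edges("top",I,34,49,51,125,175,"y"))
E
```

```text
y-52 (-45, -10) [(-49.4, 1.2), (-42.7, -0.37)]  y248 [(239.0, 0.3), (241.9, 0.3), (248.7, -1.26)]
y-52 (0, 30) [(-49.5, 1.27)]  y248 [(248.2, -1.18)]
y-52 (40, 70) [(-49.7, 1.41), (-43.5, -0.74)]  y248 [(238.9, 0.56), (248.0, -1.22)]
x-55 (-40, 0) [(-48.9, 0.44), (-54.5, -1.54), (-58.9, 0.51)] x75 [(73.4, 1.25), (67.5, -0.31)]
x-55 (0, 60) [(-54.1, -1.59), (-58.6, 0.42)] x75 [(73.7, 0.95)]
x-55 (60, 120) [(-53.7, -1.58), (-58.2, 0.42)] x75 [(78.9, 1.98)]
x-55 (130, 190) [(-53.2, -1.65), (-57.6, 0.42)] x75 [(79.4, 1.62), (67.1, 0.42)]
x-55 (200, 240) [(-47.3, 0.41), (-52.8, -1.64), (-57.4, 0.37)] x75 [(75.3, 1.05), (68.7, -0.44)]
scale ends [(51.9, 1.4)] [(200.7, -1.24)]
init (-35, -25) jaw [(97.5, -0.78)] [(139.4, -0.32), (143.8, 0.89)] fixed [(188.3, -1.67), (192.8, 1.09), (227.9, 1.07)]
init (-12, 12) jaw [(97.2, -0.79)] [(139.4, -0.67), (144.0, 1.76)] fixed [(187.5, -2.43), (192.2, 1.63), (198.8, -0.8), (219.6, 0.71), (228.1, 1.13)]
init (25, 38) jaw [(96.4, -0.78)] [(138.8, -0.33), (143.5, 0.88)] fixed [(182.0, -0.44), (188.1, -1.4), (192.6, 0.96), (228.0, 1.19)]
index [(127.4, 0
[... 215 characters left out ...]
-0.53), (155.5, -0.41), (162.3, 0.63), (170.0, -0.34), (174.4, -0.36)]
now (-35, -25) jaw [(115.5, -0.76)] [(162.7, 1.08)] fixed [(188.2, -1.72), (193.0, 1.19), (227.9, 1.15)]
now (-12, 12) jaw [(115.4, -0.94)] [(158.1, -0.7), (162.8, 1.89)] fixed [(187.5, -2.58), (192.2, 1.75), (198.9, -0.85), (219.7, 0.76), (228.1, 1.19)]
now (25, 38) jaw [(115.4, -0.89)] [(157.9, -0.36), (162.4, 1.12)] fixed [(181.9, -0.45), (188.0, -1.43), (192.6, 1.01), (228.1, 1.26)]
index [(127.4, 0.47), (147.0, 0.32), (152.9, -0.52), (159.3, 0.46), (162.2, 1.91), (174.3, -0.51)] [(127.8, 0.86), (131.6, -0.54), (136.3, 0.43), (144.6, -0.57), (147.4, 0.59), (151.7, -1.48), (162.5, 2.46), (169.9, -0.43), (174.4, -0.44)]
```

```bash
python3 - <<'E'
from h import *
from scipy.ndimage import gaussian_filter1d
def edges(n,P,z,xa,xb,ya,yb,ax,s=3,th=.3):
    im=rect(n,P,z,xa,xb,ya,yb,10).astype(float).mean(2)
    pr=im.mean(0) if ax=="y" else im.mean(1)
    g=gaussian_filter1d(pr,s,order=1)
    return [(round(float(ya+i/10 if ax=="y" else xb-i/10),1),round(float(g[i]),2)) for i in range(5,len(g)-5) if abs(g[i])==abs(g[i-5:i+6]).max() and abs(g[i])>th]
P=np.load("side.npz")["p"]; Q=np.load("fine_side_1.npy")
for nm,I in (("init",P),("now",Q)):
  for x in (44,46,48,50,52,54): print(nm,x,"side index",[e for e in edges("side",I,34,x,x+2,130 if nm=="init" else 150,150 if nm=="init" else 172,"y",th=.8)])
P=np.load("top.npz")["p"]; Q=np.load("fine_top_1.npy")
for nm,I in (("init",P),("now",Q)):
  for x in (44,46,48,50,52,54): print(nm,x,"top index",[e for e in edges("top",I,34,x,x+2,130 if nm=="init" else 150,150 if nm=="init" else 172,"y",th=.8)])
E
```

```text
init 44 side index [(132.7, -2.81), (134.9, -2.66), (140.7, 1.18), (143.5, 2.86), (145.6, 2.6), (148.6, 0.87)]
init 46 side index [(133.2, -2.95), (135.2, -2.78), (141.1, 1.46), (143.6, 2.72), (146.4, 1.94)]
init 48 side index [(133.5, -2.71), (135.5, -2.24), (143.2, 2.34), (147.5, 1.69)]
init 50 side index [(131.2, -0.97), (133.8, -1.89), (136.2, -1.66), (143.3, 2.56), (148.0, 1.26)]
init 52 side index [(137.0, -1.29), (139.4, -1.39), (143.6, 2.6), (148.3, 0.89)]
init 54 side index [(139.6, -1.31), (143.9, 1.66)]
now 44 side index [(151.5, -3.31), (153.7, -2.96), (159.8, 1.53), (162.4, 3.3), (164.6, 2.61)]
now 46 side index [(152.0, -3.3), (162.7, 3.41), (165.1, 2.08)]
now 48 side index [(152.4, -2.7), (162.7, 3.18), (165.6, 1.0)]
now 50 side index [(152.6, -1.99), (155.0, -1.48), (162.6, 3.29), (170.2, -0.91)]
now 52 side index [(152.9, -1.22), (155.7, -1.51), (158.7, -1.78), (162.7, 3.49)]
now 54 side index [(156.2, -1.99), (158.9, -2.2), (163.1, 2.79), (167.4, 1.15)]
init 44 top index [(142.6, 0.97)]
init 46 top index [(142.4, 1.43), (144.6, 1.26)]
init 48 top index [(134.6, -1.1), (137.2, -0.9), (142.9, 2.13), (145.2, 1.66)]
init 50 top index [(132.8, -1.53), (135.1, -1.96), (143.4, 2.32)]
init 52 top index [(135.4, -2.02), (143.7, 1.79)]
init 54 top index [(134.3, -1.45), (138.3, 0.81), (144.0, 1.32)]
now 44 top index [(163.9, 1.47)]
now 46 top index [(162.2, 1.77)]
now 48 top index [(151.5, -1.09), (162.3, 2.33)]
now 50 top index [(152.0, -1.85), (154.3, -1.39), (162.7, 2.35)]
now 52 top index [(150.6, -1.15), (152.6, -1.6), (155.4, -1.11), (162.5, 1.94)]
now 54 top index [(156.3, -0.83), (163.3, 1.4)]
```

```bash
python3 - <<'E'
from h import *
from scipy.ndimage import gaussian_filter1d
for n in ("side","top"):
  P=np.load(f"fine_{n}_1.npy")
  for z in (30,42):
   for x in ((63,67),(67,71),(71,75)):
    im=rect(n,P,z,*x,140,190,10).astype(float)
    for nm,pr in (("R-G",(im[...,2]-im[...,1]).mean(0)),("G",im[...,1].mean(0))):
        h=(pr.min()+pr.max())/2; s=np.nonzero(np.diff(np.sign(pr-h)))[0]
        g=gaussian_filter1d(pr,4,order=1)
        print(n,z,x,nm,"half",(140+s/10).round(1),"grad",140+g.argmax()/10,140+g.argmin()/10)
E
```

```text
side 30 (63, 67) R-G half [162.  175.3] grad 160.5 174.9
side 30 (63, 67) G half [158.8 175.2] grad 175.0 158.4
side 30 (67, 71) R-G half [161.9 174.8] grad 159.3 175.0
side 30 (67, 71) G half [158.8 174.8] grad 175.2 159.0
side 30 (71, 75) R-G half [161.7 175.2] grad 159.7 175.6
side 30 (71, 75) G half [158.2 174.9] grad 175.4 159.5
side 42 (63, 67) R-G half [153.4 166.4] grad 151.8 165.9
side 42 (63, 67) G half [150.1 166.4] grad 166.0 149.6
side 42 (67, 71) R-G half [153.1 165.9] grad 150.6 166.1
side 42 (67, 71) G half [150.  165.9] grad 166.2 150.3
side 42 (71, 75) R-G half [153.  166.2] grad 151.0 166.6
side 42 (71, 75) G half [149.6 165.9] grad 166.5 150.8
top 30 (63, 67) R-G half [159.2 167. ] grad 159.6 167.8
top 30 (63, 67) G half [158.4 167.4] grad 167.9 159.2
top 30 (67, 71) R-G half [159.1 167. ] grad 158.9 166.7
top 30 (67, 71) G half [158.3 167.4] grad 166.9 158.3
top 30 (71, 75) R-G half [159.  167.4] grad 159.5 167.9
top 30 (71, 75) G half [158.7 167.7] grad 168.0 159.1
top 42 (63, 67) R-G half [158.5 166.4] grad 158.3 165.9
top 42 (63, 67) G half [157.7 166.7] grad 166.1 157.6
top 42 (67, 71) R-G half [158.5 166.6] grad 158.8 167.0
top 42 (67, 71) G half [158.1 166.9] grad 167.1 158.4
top 42 (71, 75) R-G half [158.  167.2] grad 157.9 167.8
top 42 (71, 75) G half [157.7 167.4] grad 166.2 157.7
```

move_arm --pt "0 0 6 0 0 0" --pt "0 0 12 0 0 0" --pt "0 0 12 0 0 0" --pt "0 8 12 0 0 0" --pt "0 15 12 0 0 0" --pt "0 17 12 0 0 0" --pt "0 17 12 0 0 0" --pt "0 17 12 0 0 0" --pt "0 20 12 0 0 0" --pt "0 23 12 0 0 0" --pt "0 25 12 0 0 0" --pt "0 25 12 0 0 0" --pt "0 25 12.5 0 0 0" --pt "0 25 13 0 0 0" --pt "0 25 13 0 0 0" --pt "0 25 13 0 0 0" --pt "0 18 13 0 0 0" --pt "0 8 13 0 0 0" --pt "0 0 13 0 0 0" --pt "0 0 13 0 0 0"

```text
time_s: 10.73
tool_pos: [0.5229, -0.1622, 0.1117]
tool_rot: [-89.9, -0.2, -20.7]
force: [0.2, -1.1, 0.4]
grip_width: 0.0004
```

```bash
python3 fine.py 2; cat > idx.py <<'E'
from h import *
from scipy.ndimage import gaussian_filter1d
import sys
for n in ("side","top"):
  for k in sys.argv[1:]:
    I=np.load(f"fine_{n}_{k}.npy"); r=[]
    for x in (46,48,50,52):
        pr=rect(n,I,34,x,x+2,155,168,10).astype(float).mean(2).mean(0); r.append(155+gaussian_filter1d(pr,3,order=1).argmax()/10)
    pr=rect(n,I,62,-38,38,155,168,10).astype(float).mean(2).mean(0)
    print(n,k,"index edge",np.round(r,1),"face z62",155+gaussian_filter1d(pr,3,order=1).argmax()/10)
E
python3 idx.py 1 2
```

```text
side 1 index edge [162.7 162.7 162.6 162.7] face z62 163.9
side 2 index edge [162.7 162.7 162.5 162.7] face z62 155.3
top 1 index edge [162.2 162.3 162.7 162.5] face z62 162.7
top 2 index edge [162.2 162.3 162.6 162.5] face z62 162.8
```

View pics/f2.png

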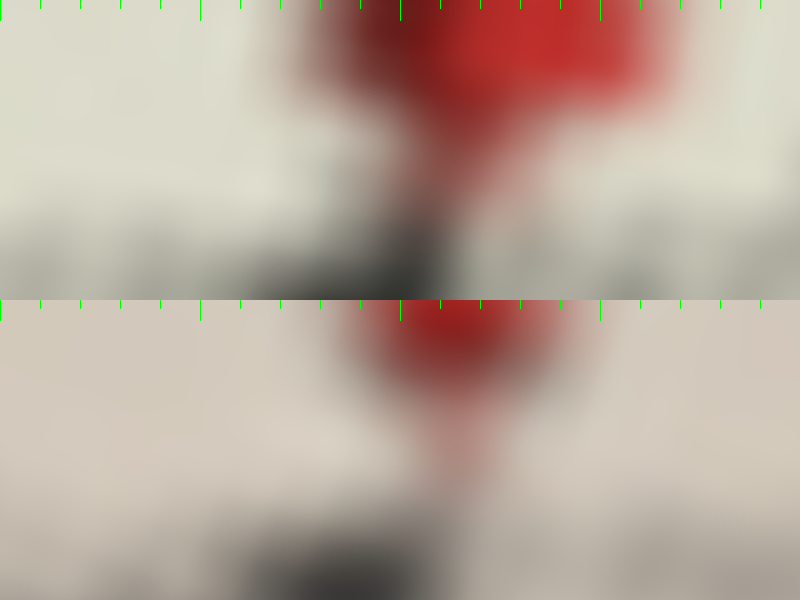

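move_arm --pt "0 8 -3 0 0 0" --pt "0 16 -3 0 0 0" --pt "0 21 -3 0 0 0" --pt "0 25 -3 0 0 0" --pt "0 25 -3 0 0 0" --pt "0 25 -3 0 0 0" --pt "0 25 -3 0 0 0" --pt "0 25 -3 0 0 0"

```text
time_s: 12.2
tool_pos: [0.5204, -0.1654, 0.0848]
tool_rot: [-90.0, 0.0, -20.8]
force: [-2.5, -1.9, 6.8]
grip_width: 0.0006
```

```bash
python3 -c "
from h import *
st()"; python3 fine.py 3; python3 idx.py 3
```

```text
t 12.2 jigTCP [[-0.6 -2.8 84.8]] rot [-9.002e+01  1.000e-02 -2.076e+01] F [-2.54 -1.86  6.8 ] g 0.0005941988568484328 q [-13.  14.  31. 109.  -9.  59.  91.]
side 3 index edge [158.9 163.5 162.3 162.6] face z62 159.5
top 3 index edge [162.4 162.4 161.9 162.5] face z62 162.5
```

move_arm --pt "0 0 0.5 0 0 0" --pt "0 0 1 0 0 0" --pt "0 0 1.5 0 0 0" --pt "0 0 1.5 0 0 0" --pt "0 0 1.5 0 0 0" --pt "0 0 1.5 0 0 0"

```text
time_s: 13.5
tool_pos: [0.5208, -0.1643, 0.0849]
tool_rot: [-90.0, 0.0, -20.8]
force: [-2.1, -1.1, 6.5]
grip_width: 0.0003
```

```bash
python3 -c "
from h import *
st()"; python3 fine.py 4; python3 idx.py 4; python3 - <<'E'
from h import *
for n,b in (("side",(330,230,372,262)),("top",(330,165,360,190))):
  def c(k): 
    a=rect(n,np.load(f"fine_{n}_{k}.npy"),34,40,54,146,170,10).astype(np.float32).mean(2); return a
  for a,b2 in ((1,2),(3,4)): print(n,a,b2,cv2.phaseCorrelate(c(a),c(b2)),"(0.1mm)", np.abs(c(a)-c(b2)).mean())
E
```

```text
t 13.5 jigTCP [[-0.7 -1.6 84.9]] rot [-9.003e+01  1.000e-02 -2.076e+01] F [-2.07 -1.13  6.49] g 0.00031756049247522335 q [-13.  14.  31. 109.  -8.  59.  91.]
side 4 index edge [158.8 163.4 162.2 162.7] face z62 159.4
top 4 index edge [162.3 162.3 161.8 162.5] face z62 162.9
side 1 2 ((0.02899570984152433, 0.025091978762020517), 1.009562368746157) (0.1mm) 2.0390673
side 3 4 ((0.040688122670914595, -0.01225813631907613), 0.9981099607905856) (0.1mm) 0.54851156
top 1 2 ((0.05725998456695436, 0.033004936815729025), 0.857501557579747) (0.1mm) 0.78338283
top 3 4 ((-0.014196932646143523, -0.02877523373507529), 0.8228740073464534) (0.1mm) 0.6155955
```

move_arm --pt "0 0 0.5 0 0 0" --pt "0 0 1 0 0 0" --pt "0 0 1.5 0 0 0" --pt "0 0 1.5 0 0 0" --pt "0 0 1.5 0 0 0"

```text
time_s: 14.72
tool_pos: [0.5214, -0.1628, 0.0849]
tool_rot: [-90.0, 0.0, -20.8]
force: [-3.2, -1.9, 7.5]
grip_width: 0.0006
```

```bash
python3 -c "
from h import *
st()"; python3 fine.py 5; python3 idx.py 5; python3 - <<'E'
from h import *
for n in ("side","top"):
  c=lambda k: rect(n,np.load(f"fine_{n}_{k}.npy"),34,40,54,146,170,10).astype(np.float32).mean(2)
  for a,b2 in ((3,4),(4,5),(3,5)): print(n,a,b2, np.abs(c(a)-c(b2)).mean())
E
```

```text
t 14.72 jigTCP [[-0.6 -0.1 84.9]] rot [-9.003e+01  1.000e-02 -2.076e+01] F [-3.22 -1.86  7.5 ] g 0.0005679009745157468 q [-13.  14.  31. 109.  -8.  59.  91.]
side 5 index edge [158.8 163.3 162.3 162.7] face z62 159.6
top 5 index edge [163.  162.5 162.  162.5] face z62 163.6
side 3 4 0.54851156
side 4 5 0.84054565
side 3 5 0.85832345
top 3 4 0.6155955
top 4 5 1.867778
top 3 5 2.026052
```

```bash
cat > lk.py <<'E'
from h import *
from scipy.optimize import minimize
from scipy.ndimage import shift as sh
import sys
def lk(n,a,b,z,box):
    A,B=[rect(n,np.load(f"fine_{n}_{k}.npy"),z,*box,10).astype(np.float32).mean(2) for k in (a,b)]
    A=cv2.GaussianBlur(A,(0,0),6);B=cv2.GaussianBlur(B,(0,0),6)
    g=np.gradient(A,axis=1)*10
    M=np.c_[-g.ravel(),A.ravel(),np.ones(A.size)]; s=np.linalg.lstsq(M,B.ravel(),rcond=None)[0]
    return s[0]
for a,b in [x.split(",") for x in sys.argv[1:]]:
    print(a,b,"side idx %.2f top idx %.2f top face %.2f side rear? %.2f  (fixed ref top %.2f side %.2f)"%(lk("side",a,b,34,(45,54,150,168)),lk("top",a,b,34,(46,54,150,168)),lk("top",a,b,62,(-35,35,155,170)),lk("side",a,b,62,(10,40,155,172)),lk("top",a,b,72,(-35,35,180,235)),lk("side",a,b,34,(60,78,150,178))))
E
python3 lk.py 1,2 3,4 4,5 3,5
```

```text
1 2 side idx 0.10 top idx 0.03 top face 0.12 side rear? -0.74  (fixed ref top -0.00 side -0.00)
3 4 side idx -0.02 top idx -0.11 top face 0.40 side rear? 0.14  (fixed ref top 0.00 side -0.00)
4 5 side idx 0.00 top idx 0.56 top face 0.68 side rear? 0.47  (fixed ref top -0.00 side -0.00)
3 5 side idx -0.02 top idx 0.45 top face 1.03 side rear? 0.59  (fixed ref top -0.00 side -0.00)
```

move_arm --pt "0 -5 0 0 0 0" --pt "0 -15 0 0 0 0" --pt "0 -25 0 0 0 0" --pt "0 -25 0 0 0 0" --pt "0 -25 0 0 0 0"

```text
time_s: 15.93
tool_pos: [0.5222, -0.1619, 0.1103]
tool_rot: [-89.9, -0.1, -20.7]
force: [-0.5, -0.6, -0.0]
grip_width: -0.0
```

```bash
python3 fine.py 6; python3 idx.py 1 2 6;python3 lk.py 1,6 2,6
```

```text
side 1 index edge [162.7 162.7 162.6 162.7] face z62 163.9
side 2 index edge [162.7 162.7 162.5 162.7] face z62 155.3
side 6 index edge [163.1 163.3 163.5 163.2] face z62 165.6
top 1 index edge [162.2 162.3 162.7 162.5] face z62 162.7
top 2 index edge [162.2 162.3 162.6 162.5] face z62 162.8
top 6 index edge [164.3 162.5 163.  163.3] face z62 163.9
1 6 side idx 1.09 top idx 1.47 top face 1.07 side rear? -0.08  (fixed ref top -0.00 side 0.00)
2 6 side idx 0.96 top idx 1.41 top face 0.98 side rear? 0.74  (fixed ref top 0.00 side 0.01)
```

View pics/f6.png

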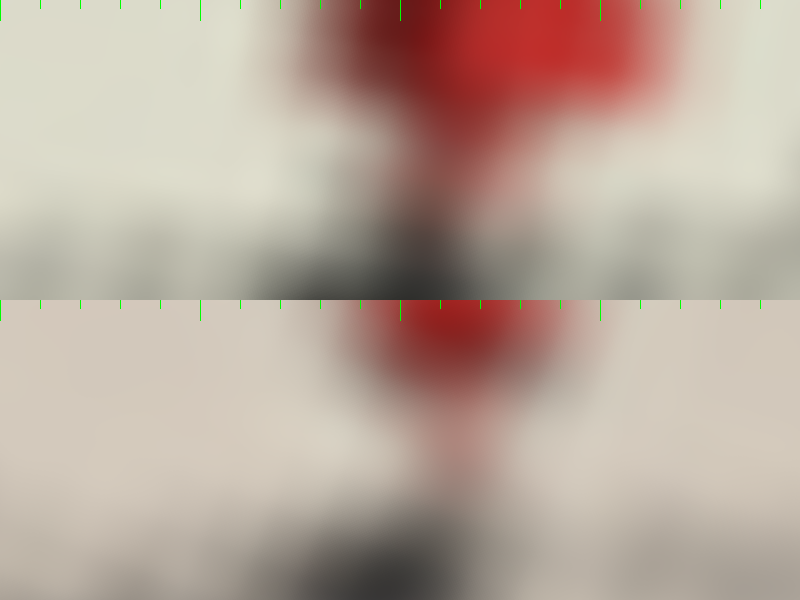

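move_arm --pt "0 -30 0 0 0 0" --pt "0 -70 0 0 0 0" --pt "0 -100 0 0 0 0" --pt "0 -120 -40 0 0 0" --pt "0 -120 -80 0 0 0" --pt "0 -120 -120 0 0 0" --pt "0 -120 -140 0 0 0" --pt "0 -120 -140 0 0 0" --pt "0 -120 -140 0 0 0" --pt "0 -120 -140 0 0 0" --pt "0 -120 -140 0 0 0"

```text
time_s: 17.65
tool_pos: [0.4729, -0.2913, 0.2293]
tool_rot: [-90.0, 0.0, -20.6]
force: [-0.1, 0.3, -0.3]
grip_width: 0.0001
```

```bash
python3 fine.py 7; python3 idx.py 7; python3 lk.py 6,7; python3 - <<'E'
from h import *
st()
for n in ("side","top"):
    P=np.load(f"fine_{n}_7.npy"); cv2.imwrite(f"pics/end_{n}.png",P[:,:,::-1])
for t in ("jar_amber","jar_white","tin_small","jar_grey"): print(t,[np.round(r["point"],3).tolist() for r in models.spot_in(t,"top")][:1])
E
```

```text
side 7 index edge [163.1 163.3 163.4 163.2] face z62 165.8
top 7 index edge [164.3 162.5 163.  163.3] face z62 163.9
6 7 side idx -0.01 top idx -0.00 top face 0.00 side rear? 1.60  (fixed ref top 0.00 side 0.00)
t 18.45 jigTCP [[  -0.7 -139.3  229.5]] rot [-89.99  -0.   -20.74] F [ 0.87 -0.67  0.28] g 0.0006042442623584556 q [ -6.   8.  39.  98.  -5.  76. 103.]
jar_amber [[0.455, -0.004, 0.085]]
jar_white [[0.629, -0.255, 0.086]]
tin_small [[0.47, -0.302, 0.072]]
jar_grey [[0.497, 0.309, 0.088]]
```

View pics/end_side.png

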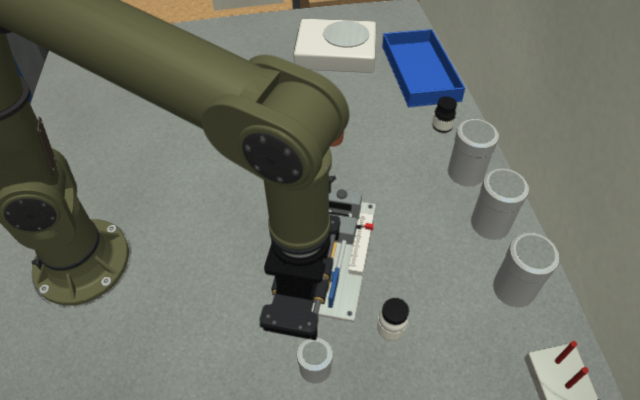

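The end picture shows the index at about (358, 227), level with the red mark at (367, 226). The gripper is raised well clear of the wheel, and the tin (315, 360) and the white jar (394, 318) stand where they were.

```bash
python3 -c "
from cell import job
print(job.sign_off())"
```

```text
the job is handed in; nothing more can be done
None
```

I closed the jaw gap to the red mark with the closed fingertip resting on top of the wheel, using two strokes (23 mm and 22 mm) and some small nudges. The arm was then lifted well clear and the job handed in at about 18.5 s of the 54 s allowed. I only worked the rim from above, with about 5–7.5 N of downward force, and touched neither the wheel's sides nor the jaw.

**Movement:** the index moved about 20.4 mm in all, and comparing images showed it did not move when the arm backed off.

**Alignment:** I judge the index to be within about 0.5 mm of the mark, but the checks disagreed by more than that:

| Check | Index against the mark |
|---|---|
| Jaw face and mark block, top camera | about 0.1 mm past |
| Corrected index edge, both cameras | 0 to 0.5 mm short |
| Tips compared by eye | about 0.9 mm short |
| Index front edge, uncorrected | 0.6–0.9 mm past |

One camera pixel is about 2 mm. I allowed about 1 mm for blurred edges, which is why I set aside the uncorrected reading.

**Nudge:** the first 1 mm nudge gave no measurable motion. The last ones moved the index 1.1–1.4 mm, more than the roughly 0.4 mm I had intended.

**Things standing around:** the amber, white and grey jars were found within 4 mm of where they started. The small tin's last reading was about 11 mm off while the arm was partly over it, but the picture shows it in the same place. I did not measure the cup and the mid tin again, because the arm hid them in the last side picture; the arm never came near their height.

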